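Slide the dish carriage to the marked stop

TASK

With a fingertip, press down the rubber pad in the middle of the dish carriage to free its brake, keep it pressed, and push the carriage along the rail until it rests against the marked stop: the one that carries an upright post with a round cap. Then let the pad come up again so that the brake holds, and take the hand away. Never force the carriage along with its brake on; leave the culture dish sitting in its holder, and leave the spare dish, the tube rack and the bottle where they are.

Things in the scene. Friction and masses are not known exactly. Their poses are not given: they have to be found in the camera images.
- rail: Straight aluminium rail with a slot, 460 mm long, 60 mm wide, its top 24 mm above the table, fixed to the table. Origin: middle of its underside, on the table. Its y axis runs along the rail, z up; the dish holder lies on its +x side.
- carriage (a joint): Position of the carriage along the rail in m: 0 at the middle of the rail (where it starts), growing towards the rail's +y. With the brake on, the carriage resists some 14 to 21 N; with the pad pressed it slides with 1 to 2 N.
- carriage_mid (a point): Centre of the carriage, on top of its black plate (33 mm above the table); axes as the rail's. The plate is 90 mm long along the rail, 70 mm wide. At each end it has a black lip across its full width, 10 mm thick along the rail, rising to 55 mm above the table; the space between the lips is 64 mm along the rail, open at both sides, and the press pad is in the middle of it. A finger may also push against the inside of a lip.
- pad_top (a point): Middle of the upper face of the rubber press pad (50 mm along the rail by 44 mm across), which is 46 mm above the table when up, 9 mm below the tops of the lips. Moves with the carriage and the pad.
- press_pad (a joint): How far the press pad is pushed down, in m: about 0 up (brake on), 0.008 fully down. It springs back. Takes about 6 N to start and 7 to 8 N fully down. The brake is free from about 0.001 on; press 4 to 6 mm.
- marked_stop: The stop to go to: steel block clamped over the rail, 20 mm long along the rail, 78 mm across, 40 mm tall, told by the upright post on its middle with a round cap 26 mm across, its top 75 mm above the table. Immovable. It may be at either end of the rail. Origin: under its middle on the table, on the rail's centre line. When the carriage rests against it, carriage_mid is 55 mm from this origin, measured horizontally.
- plain_stop: The other stop, a same steel block without a post, on the other side of the carriage. Immovable. Origin: under its middle on the table.
- seat (a point): Middle of the floor of the dish holder, a round rim (66 mm inside, 6 mm high) on a plate on the carriage's +x side, 77 mm from the carriage's centre, 31 mm above the table.
- dish: Closed whitish round culture dish, 60 mm across, 15 mm high, lying loose in the holder (its top 46 mm above the table). Origin: middle of its underside.
- spare_dish: Bystander: another such closed culture dish, 60 mm across, 15 mm high, loose on the table. Origin: middle of its underside.
- tube_rack: Bystander: white tube rack with capped tubes, 60 by 125 mm, 58 mm high, loose on the table. Origin: middle of its underside.
- media_bottle: Bystander: amber bottle, 60 mm across, 120 mm high, loose on the table. Origin: middle of its underside.
There are look-alikes about, which are no part of the job. What is shaped like the dish but brown or turquoise is not meant.

How it is judged:
By the outcome, as a careful person would: the job done as asked, in the order asked, and still so for the second after the job is handed in, with the robot touching nothing.
It also fails if it takes over 40 s, if anything falls off the work surface, if the arm or the gripper's body presses on something with over 40 N, if the wrist force passes 120 N, or if a joint passes its speed limit or range.

ROBOT

A 6-joint arm with a two-finger parallel gripper is mounted at the origin on the work surface. World frame = base frame: x ahead of the robot, y to its left, z up, the work surface at z = 0. Lengths are in m, angles in rad, forces in N, time in s.
With the tool pointing down it reaches from about 0.275 to 0.975 m from the base axis. Payload 8.4 kg.
Tool frame: the origin (TCP) lies on the centre line of the jaws, within the pads' length; the fingertips stand 17 mm ahead of it and the grasp point (between the pads) lies 2 mm behind it (bot.nose_length is the distance from the TCP to the fingertips, in m); z points along the fingers, y is the direction in which the jaws open and shut (so a half turn about z gives the same grasp; the last joint's range is limited). The gripper opens to 92 mm and grips with 3 to 60 N. Pads are 20 mm wide; open, the fingers measure 128 mm over their backs; the gripper's body (75 mm by 189 mm) begins 69 mm behind the grasp point.
Start: joints at [-1.176, 0.353, 1.633, -0, 1.155, -0.002], TCP at [0.242, -0.576, 0.232] pointing down, gripper open.
Joint ranges: [-2.63, 2.63], [-0.92, 2.1], [0.06, 2.66], [-1.3, 4.44], [0, 2.69], [-3.02, 3.02]. Speed limits (rad/s): [2.22, 2.22, 2.79, 3.14, 3.14, 3.14].

INTERFACE

Orientations are given as a unit quaternion [w, x, y, z].
In Python, from bench import bot, hand, ik, imaging, ticket, monitor gives the robot as it stands. The module is installed in compiled form; this text tells all that it offers. Calls block until the motion is done:
- bot.goto(position, orientation): joint-space move of the TCP to a pose.
- bot.servo_line(position, velocity=0.15, attitude=None): straight line of the TCP; attitude=None keeps the orientation; velocity is the mean speed in m/s.
- bot.movej(angles): joint-space move.
- hand.command_gripper(opening): finger opening in m; the grip force is fixed at half the most; returns when the fingers have stopped.
- bot.pause(seconds).
- ik(position, orientation): joint angles nearest the present ones, or None.
- imaging.snapshot(name): name is "side" or "top"; returns a dict with "pixels" (384x512x3 uint8, red, green, blue), "vertical_fov" (degrees; the focal length in pixels is half the picture's height over the tangent of half this angle, whatever the lens; pixels are square), "cx", "cy" (the principal point, pixels), "k1" (the pictures are not rectified: a ray, as slopes to the right and down, at radius r is drawn at 1 + k1 r^2 times it, then the intrinsics apply), "origin" and "rotation" of the camera in the world. Camera axes: x right, y down, z forward; pixel columns grow to the right and rows downward; lengths in m; the calibration is good to about 2 mm. A picture is of the moment at which its call begins. There is no depth.
A pose or a line that the arm cannot do raises bot.IKError and nothing moves.
- ticket.job_done(): hands the job in, once; it reports no verdict.
Readings, each from a call of its own:
- monitor.read_clock(): time.
- monitor.read_joints(): joint angles.
- monitor.read_dq(): joint speeds.
- monitor.read_effort(): joint torques, N m.
- monitor.read_position(): TCP position.
- monitor.read_ee_rot(): TCP orientation.
- monitor.read_wrist_force(): force on the tool from outside, world axes, zero at the start.
- monitor.read_torque(): the same for the moment, N m.
- monitor.read_opening(): finger opening in m.
Only numpy, scipy, OpenCV 4.12 (cv2) and the standard library are available. Lean on these libraries where they do the work, as an engineer would, in place of code of your own. Each camera call takes 0.05 s, during which the arm holds its last target.

## Working session

There is one attempt and no reset: what is moved stays moved. The work goes in short steps, each a Python script; the robot and the scene stay as the last script left them, time stands still between calls to the robot, and variables do not carry over. Pictures are saved under pics/ and viewed, and the job is handed in when it is done.

```bash
mkdir -p pics
cat > h.py <<'E'
import numpy as np, cv2
from bench import bot, hand, ik, imaging, ticket, monitor
def K(s):
    f=192/np.tan(np.radians(s["vertical_fov"])/2)
    return np.array([[f,0,s["cx"]],[0,f,s["cy"]],[0,0,1.]]), np.array([s["k1"],0,0,0,0.])
def proj(s,P):
    k,d=K(s);R=np.array(s["rotation"]);p=(np.atleast_2d(P)-np.array(s["origin"]))@R
    return cv2.projectPoints(p.reshape(-1,1,3),np.zeros(3),np.zeros(3),k,d)[0].reshape(-1,2)
def back(s,uv,z):
    k,d=K(s);R=np.array(s["rotation"]);o=np.array(s["origin"])
    n=cv2.undistortPoints(np.array(uv,float).reshape(-1,1,2),k,d).reshape(-1,2)
    r=np.c_[n,np.ones(len(n))]@R.T
    return o+r*((z-o[2])/r[:,2])[:,None]
def save(s,name,scale=1.5):
    cv2.imwrite("pics/"+name,cv2.resize(s["pixels"][:,:,::-1],None,fx=scale,fy=scale,interpolation=cv2.INTER_CUBIC))
E
python3 - <<'E'
from h import *
import pickle
for n in ("top","side"):
    s=imaging.snapshot(n);pickle.dump(s,open(n+".pkl","wb"));save(s,n+"0.png")
    print(n,s["vertical_fov"],s["cx"],s["cy"],s["k1"],s["origin"],np.round(s["rotation"],3).tolist())
print(monitor.read_clock(),monitor.read_ee_rot(),bot.nose_length)
E
```

```text
top 53.54554292624651 259.26128097974 189.5193019742776 0.034279235228392636 [0.52290854 0.07395464 0.90708173] [0.019, -0.699, 0.715, -0.026]
side 42.023204432015554 260.64903233437167 190.39292752898484 0.0730414507690905 [ 0.51752321 -0.98485219  0.65274366] [-0.514, 0.857, -0.04, 0.014]
0.1 [-6.16941391e-04  9.80385314e-01  1.97089420e-01 -1.26190925e-04] 0.017
```

View pics/top0.png

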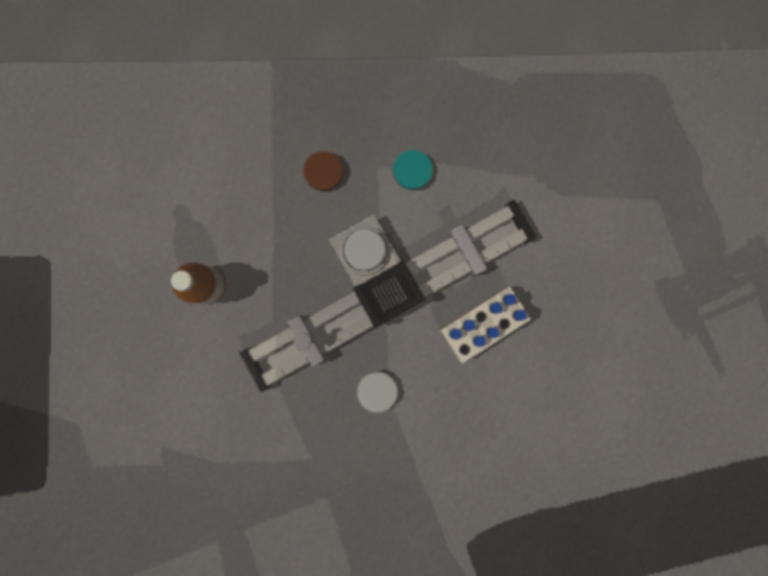

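View pics/side0.png

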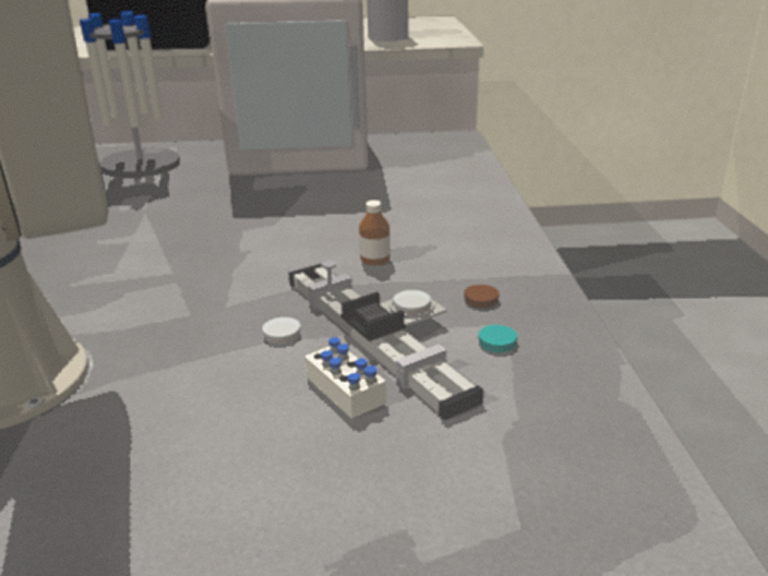

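```bash
sed -i 's/^def proj/from scipy.spatial.transform import Rotation as Rn\ndef RM(s):\n    q=s["rotation"];return Rn.from_quat([q[1],q[2],q[3],q[0]]).as_matrix()\ndef proj/; s/np.array(s\["rotation"\])/RM(s)/' h.py
python3 - <<'E'
from h import *
import pickle
t=pickle.load(open("top.pkl","rb"));d=pickle.load(open("side.pkl","rb"))
a=cv2.resize(t["pixels"][130:265,155:365,::-1],None,fx=3.8,fy=3.8,interpolation=cv2.INTER_CUBIC)
cv2.imwrite("pics/tc.png",cv2.convertScaleAbs(a,alpha=1.5))
a=cv2.resize(d["pixels"][165:285,175:335,::-1],None,fx=5,fy=5,interpolation=cv2.INTER_CUBIC)
cv2.imwrite("pics/sc.png",a)
print(RM(t).round(2),RM(d).round(2))
E
```

```text
[[-0.02 -1.    0.06]
 [-1.    0.02 -0.01]
 [ 0.01 -0.06 -1.  ]] [[ 1.   -0.05  0.06]
 [-0.08 -0.47  0.88]
 [-0.02 -0.88 -0.47]]
```

View pics/tc.png

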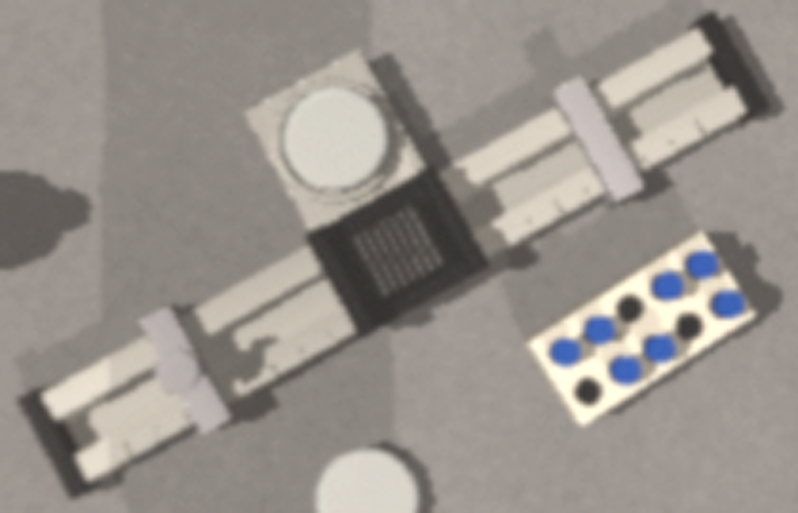

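View pics/sc.png

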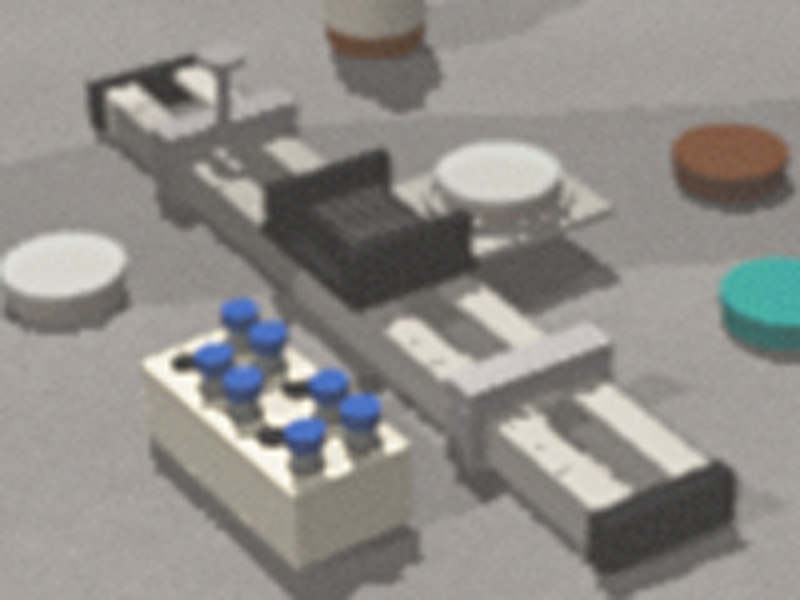

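```bash
cat > fit.py <<'E'
from h import *
import pickle
from scipy.optimize import least_squares
t=pickle.load(open("top.pkl","rb"));d=pickle.load(open("side.pkl","rb"))
ct=lambda c:(np.array(c,float)+.5)/3.8-.5+[155,130]
cs=lambda c:(np.array(c,float)+.5)/5-.5+[175,165]
# (cam, pixel, local xyz, which stop offset)
O=[(t,ct(p),l,w) for p,l,w in [
 ((555,88),(.039,.01,.04),2),((582,77),(.039,-.01,.04),2),((642,187),(-.039,-.01,.04),2),((615,200),(-.039,.01,.04),2),
 ((140,322),(.039,.01,.04),1),((170,307),(.039,-.01,.04),1),((231,415),(-.039,-.01,.04),1),((204,432),(-.039,.01,.04),1),
 ((398,251),(0,0,.046),0),((334,137),(.077,0,.046),0)]]
O+=[(d,cs(p),l,w) for p,l,w in [
 ((455,385),(-.039,.01,.04),2),((607,333),(.039,-.0,.04),2),((478,408),(-.039,-.01,.04),2),((388,150),(.035,.042,.055),0),((268,187),(-.035,.042,.055),0),
 ((470,213),(.035,-.042,.055),0),((222,57),(0,0,.075),1),((498,172),(.077,0,.046),0)]]
def loc(p,l,w):
    x,y,a=p[:3];yy=l[1]+(p[3] if w==1 else p[4] if w==2 else 0)
    c,s=np.cos(a),np.sin(a)
    return [x+c*l[0]-s*yy,y+s*l[0]+c*yy,l[2]]
def res(p): return np.concatenate([(proj(s,loc(p,l,w))[0]-uv) for s,uv,l,w in O])
r=least_squares(res,[.55,.05,0.4,.13,-.13],loss="soft_l1")
print(r.x.round(4),np.degrees(r.x[2]));print(res(r.x).reshape(-1,2).round(1).tolist())
r2=least_squares(lambda p:res(p)[:20],r.x);print('top only',r2.x.round(4))
np.save("fit.npy",r.x)
for uv,z,n in [((323/1.5,171/1.5),.015,'brown'),((377/1.5,392/1.5),.015,'spare'),((487/1.5,325/1.5),.05,'rack')]: print(n,back(t,[uv],z))
P=[loc(r.x,l,0) for l in [(.035,.032,.055),(-.035,.032,.055),(.035,-.032,.055),(-.035,-.032,.055),(.025,.025,.046),(-.025,.025,.046),(0.022,-.025,.046),(-.022,-.025,.046),(0,0,.046)]]+[loc(r.x,(sx*.03,sy*.23,.024),0) for sx in(1,-1) for sy in (1,-1)]
for s,n,(x0,x1,y0,y1) in ((t,"t",(155,365,130,265)),(d,"s",(175,335,165,285))):
    k=4
    a=cv2.resize(s["pixels"][:,:,::-1],None,fx=k,fy=k,interpolation=cv2.INTER_CUBIC)
    a=cv2.convertScaleAbs(a,alpha=1.4)
    for u in proj(s,P): cv2.circle(a,tuple(int(v) for v in (u+.5)*k),3,(0,0,255),-1)
    cv2.imwrite(f"pics/fit{n}.png",a[y0*k:y1*k,x0*k:min(x1,x0+200)*k])
E
python3 fit.py
```

```text
[ 0.5645  0.0648  0.4908  0.145  -0.1401] 28.121983305668632
[[-0.1, 0.2], [0.3, -1.1], [1.5, -0.6], [1.0, 0.3], [0.1, -0.3], [-0.0, -0.7], [0.6, 1.0], [-0.1, 0.9], [0.2, -0.3], [0.5, 0.3], [-0.9, -2.6], [0.0, -1.0], [-0.4, -3.0], [-0.5, -1.4], [-0.8, -1.1], [1.7, -0.2], [0.3, -1.4], [0.8, -0.6]]
top only [ 0.5645  0.0656  0.4887  0.1443 -0.1392]
brown [[0.76168707 0.1651202  0.015     ]]
spare [[0.41355653 0.08704688 0.015     ]]
rack [[ 0.51333778 -0.08029934  0.05      ]]
```

View pics/fitt.png

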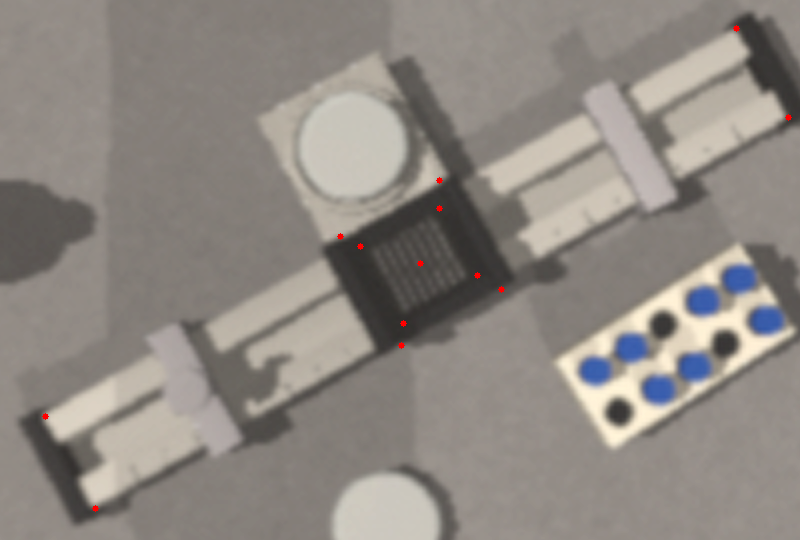

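View pics/fits.png

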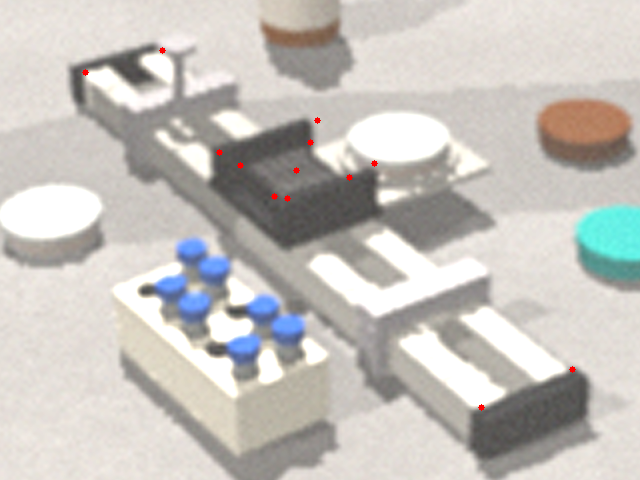

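Candidates for the marked stop:
- Left block in the top view at (302,340), with a round cap on its middle. In the side view it has an upright post at (330,270).
- Right block in the top view at (469,249), with no post. This is the plain stop.

The close crops confirm the left block, so I push along the rail's +y by about 90 mm. The dish to leave in its holder is the whitish one at top (364,250). The spare is at (377,392), and the brown and turquoise ones are look-alikes. The fit overlay lines up to within 1–3 px.

```bash
cat >> h.py <<'E'
p=np.load("fit.npy"); a=p[2]; U=np.array([-np.sin(a),np.cos(a),0]); X=np.array([np.cos(a),np.sin(a),0]); C=np.array([p[0],p[1],0])
def q_down(sgn=1):
    y=U*sgn; z=np.array([0,0,-1.]); M=np.c_[np.cross(y,z),y,z]
    q=Rn.from_matrix(M).as_quat(); return [q[3],q[0],q[1],q[2]]
def at(s,tipz): return (C+U*s+[0,0,tipz+.017]).tolist()
def along():
    d=np.array(monitor.read_position())-C; return float(d@U),float(d@X),float(d[2]-.017)
def F():
    f=np.array(monitor.read_wrist_force()); return float(f@U),float(f@X),float(f[2])
def st(m=""): print(m,round(monitor.read_clock(),2),"s,x,tipz",np.round(along(),4),"F",np.round(F(),2))
E
python3 - <<'E'
from h import *
j0=np.array(monitor.read_joints())
best=min((s for s in (1,-1) if ik(at(.01,.12),q_down(s)) is not None),key=lambda s:np.abs(np.array(ik(at(.01,.12),q_down(s)))-j0).max())
print(best,np.round(ik(at(.01,.12),q_down(best)),2),np.round(ik(at(.1,.04),q_down(best)),2))
hand.command_gripper(0.0)
bot.goto(at(.008,.12),q_down(best)); st("above")
bot.servo_line(at(.008,.062),.1); st("low")
for n in("side","top"):
    s=imaging.snapshot(n)
    x0,x1,y0,y1=(175,335,165,285) if n=="side" else (155,365,130,265)
    cv2.imwrite(f"pics/{n}1.png",cv2.resize(s["pixels"][y0:y1,x0:x1,::-1],None,fx=3.8,fy=3.8,interpolation=cv2.INTER_CUBIC))
E
```

```text
-1 [ 0.13  0.37  1.85 -0.    0.92  1.21] [ 0.28  0.46  1.95 -0.    0.74  1.36]
above 4.03 s,x,tipz [ 7.300e-03 -1.000e-04  1.201e-01] F [ 1.22 -0.25 -0.16]
low 4.77 s,x,tipz [0.0079 0.0002 0.0622] F [ 0.77  0.08 -0.18]
```

View pics/side1.png

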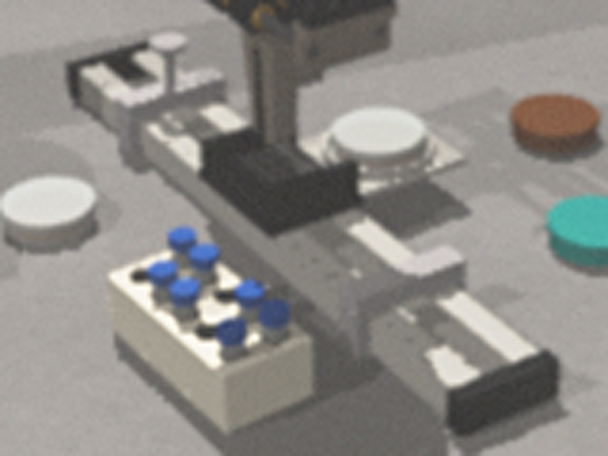

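View pics/top1.png

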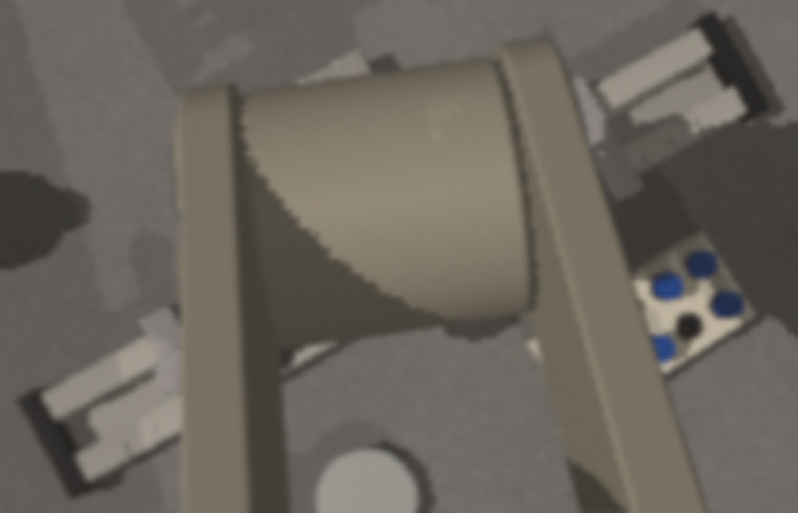

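Side view: the closed fingertip (275,150 in the crop) hangs over the pad, between the two lips. The arm hides the carriage in the top view. Next I press down slowly.

Run:
```python
from h import *
for z in (.049,.046,.045,.044,.043,.042,.0412):
    bot.servo_line(at(.008,z),.03); st(z)
bot.pause(.1); st("held")
```

```text
0.049 5.45 s,x,tipz [ 0.008  -0.0001  0.0488] F [-0.2   0.19 -0.03]
0.046 5.7 s,x,tipz [0.0078 0.0005 0.0462] F [0.46 1.   2.35]
0.045 5.95 s,x,tipz [0.0078 0.0005 0.0454] F [0.25 1.39 5.4 ]
0.044 6.2 s,x,tipz [0.0078 0.0005 0.0444] F [-0.01  1.51  6.3 ]
0.043 6.45 s,x,tipz [0.0078 0.0005 0.0435] F [0.08 0.33 5.56]
0.042 6.7 s,x,tipz [0.0078 0.0005 0.0425] F [-0.47  0.08  6.43]
0.0412 6.95 s,x,tipz [0.0078 0.0005 0.0417] F [-1.09  1.41  4.64]
held 7.05 s,x,tipz [0.0078 0.0005 0.0417] F [-0.09 -0.23  6.63]
```

Run:
```python
from h import *
z=.0402
bot.servo_line(at(.008,z),.03); st("press")
for s in (.012,.016,.020,.030,.045,.060,.075):
    bot.servo_line(at(s,z),.04); st(s)
    if abs(F()[0])>9: print("stop"); break
s=imaging.snapshot("side")
x0,x1,y0,y1=(175,335,165,285)
cv2.imwrite("pics/side2.png",cv2.resize(s["pixels"][y0:y1,x0:x1,::-1],None,fx=3.8,fy=3.8,interpolation=cv2.INTER_CUBIC))
```

```text
press 7.3 s,x,tipz [0.0078 0.0005 0.0407] F [0.27 0.16 6.24]
0.012 7.55 s,x,tipz [0.0121 0.0005 0.0407] F [0.63 1.39 7.01]
0.016 7.8 s,x,tipz [0.0161 0.0005 0.0407] F [0.94 1.23 6.  ]
0.02 8.05 s,x,tipz [0.0201 0.0005 0.0408] F [0.57 0.25 6.47]
0.03 8.45 s,x,tipz [0.0302 0.0005 0.0407] F [1.18 0.44 6.55]
0.045 8.97 s,x,tipz [0.0451 0.0006 0.0407] F [0.35 0.9  6.12]
0.06 9.5 s,x,tipz [0.0601 0.0006 0.0408] F [1.21 0.68 5.99]
0.075 10.03 s,x,tipz [0.0751 0.0007 0.0408] F [1.6  0.74 6.32]
```

View pics/side2.png

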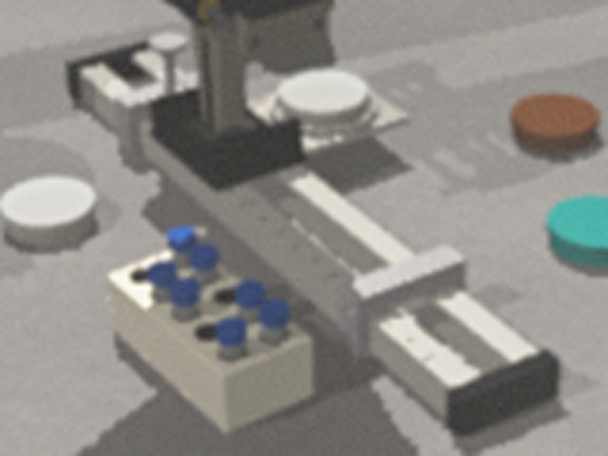

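The carriage is following the finger with the brake free, at about 1 N along the rail. Now I creep up to the stop.

Run:
```python
from h import *
z=.0402
bot.servo_line(at(.09,z),.04); st(.09)
s=.09
while s<.112:
    s+=.0015
    bot.servo_line(at(s,z),.02)
    f=np.mean([F() for _ in range(4)],0); print(round(s,4),np.round(along(),4),f.round(1),round(monitor.read_clock(),2))
    if f[0]<-6 : break
v=imaging.snapshot("side")
x0,x1,y0,y1=(175,335,165,285)
cv2.imwrite("pics/side3.png",cv2.resize(v["pixels"][y0:y1,x0:x1,::-1],None,fx=4.8,fy=4.8,interpolation=cv2.INTER_CUBIC))
```

```text
0.09 10.6 s,x,tipz [0.0902 0.0007 0.0408] F [1.34 0.68 5.83]
0.0915 [0.0915 0.0007 0.0408] [0.8 0.9 5.7] 10.85
0.093 [0.0929 0.0007 0.0408] [0.5 1.1 6.7] 11.1
0.0945 [0.0944 0.0007 0.0408] [ 0.  -0.8  6.8] 11.35
0.096 [0.0959 0.0007 0.0408] [0.7 1.3 6. ] 11.6
0.0975 [0.0974 0.0007 0.0408] [-1.2  1.5  6.6] 11.85
0.099 [0.0986 0.0007 0.0408] [-1.3  0.3  6.5] 12.1
0.1005 [0.0999 0.0007 0.0408] [-3.6 -0.7  5.4] 12.35
0.102 [0.1013 0.0006 0.0408] [-2.6  1.5  5.7] 12.6
0.1035 [0.1029 0.0006 0.0408] [-3.2  0.2  6. ] 12.85
0.105 [0.1043 0.0006 0.0408] [-3.3  0.9  6.2] 13.1
0.1065 [0.1058 0.0006 0.0408] [-4.   0.1  6. ] 13.35
0.108 [0.1073 0.0006 0.0408] [-3.7  0.4  5.4] 13.6
0.1095 [0.1087 0.0006 0.0408] [-4.7  0.6  6.2] 13.85
0.111 [0.109  0.0007 0.0408] [-13.   -0.3   5. ] 14.1
```

View pics/side3.png

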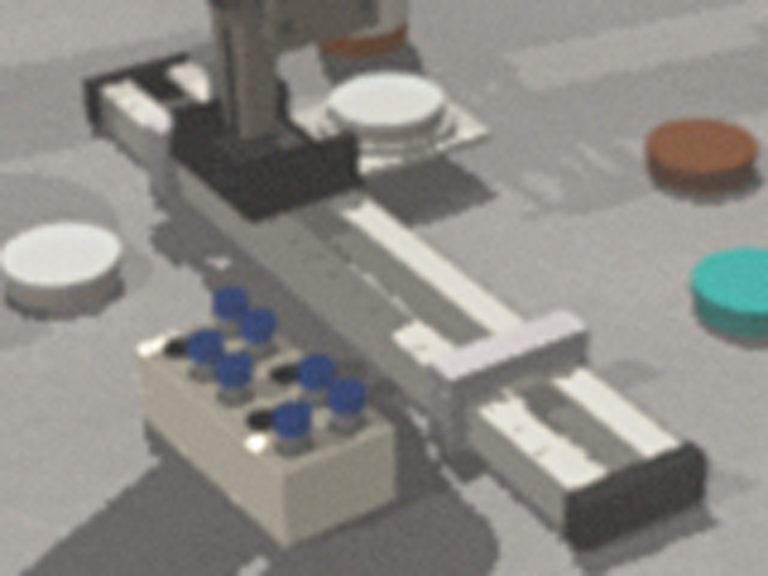

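At s≈0.0985 the push force rose to about 3.5 N and the finger slid on over the pad. At 0.109 it met the lip and the force jumped to 13 N, so the carriage is firm against the stop. I'll ease the push, lift straight up and retreat.

Run:
```python
from h import *
bot.servo_line(at(.1102,.0402),.02); st("ease")
bot.servo_line(at(.1102,.050),.03); st("lift")
bot.servo_line(at(.1102,.13),.1); st("up")
bot.servo_line((np.array(at(.1102,.25))).tolist(),.2)
j=np.array(monitor.read_joints()); j[0]-=1.15; bot.movej(j.tolist()); st("away")
import pickle
for n in("side","top"):
    s=imaging.snapshot(n); pickle.dump(s,open(n+"4.pkl","wb"))
    x0,x1,y0,y1=(175,335,150,270) if n=="side" else (110,310,130,280)
    cv2.imwrite(f"pics/{n}4.png",cv2.convertScaleAbs(cv2.resize(s["pixels"][y0:y1,x0:x1,::-1],None,fx=3.9,fy=3.9,interpolation=cv2.INTER_CUBIC),alpha=1.3))
```

```text
ease 14.4 s,x,tipz [0.1089 0.0006 0.0408] F [-8.68  0.33  6.07]
lift 14.88 s,x,tipz [0.1101 0.     0.0501] F [-3.61 -0.22  5.54]
up 15.82 s,x,tipz [ 0.1103 -0.0005  0.1294] F [-0.07 -0.45  0.05]
away 18.68 s,x,tipz [-0.3128 -0.4021  0.2487] F [-0.56 -0.2   0.18]
```

View pics/side4.png

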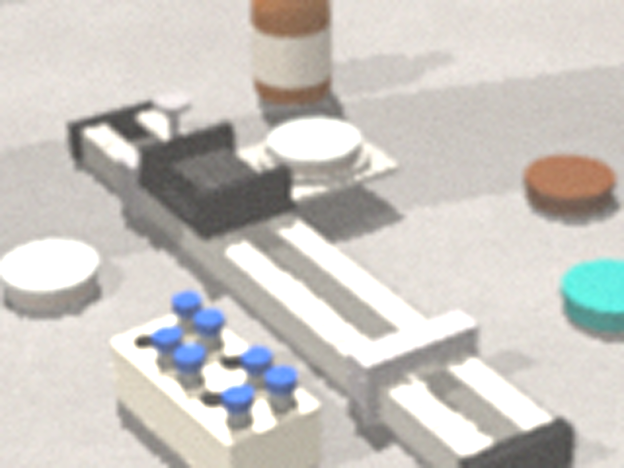

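View pics/top4.png

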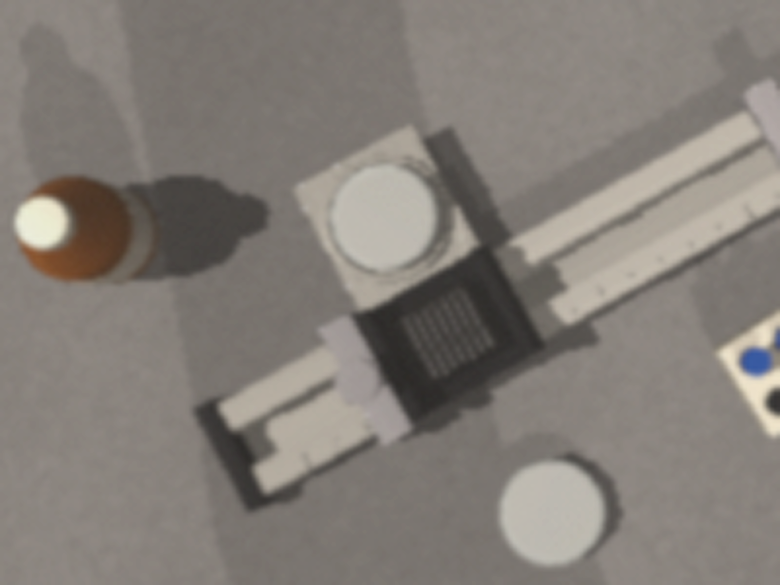

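Run:
```python
from h import *
import pickle
t0=pickle.load(open("top.pkl","rb"));t=pickle.load(open("top4.pkl","rb"))
g=lambda c:(np.array(c)+.5)/3.9-.5+[110,130]
P=back(t,[g((447,333))],.046)[0]; D=back(t,[g((382,217))],.046)[0]; M=back(t,[g((366,380))],.04)[0]
for n,v in(("pad",P),("dish",D),("marked",M)): print(n,((v-C)@U).round(4),((v-C)@X).round(4))
def prep(s): return cv2.cvtColor(s["pixels"],cv2.COLOR_RGB2GRAY)
for n,(x,y,w) in {"spare":(251,261,20),"rack":(325,217,34),"bottle":(127,188,18),"plain":(313,166,14),"brown":(215,114,18)}.items():
    T=prep(t0)[y-w:y+w,x-w:x+w]; r=cv2.matchTemplate(prep(t)[y-w-8:y+w+8,x-w-8:x+w+8],T,cv2.TM_CCOEFF_NORMED)
    _,m,_,l=cv2.minMaxLoc(r); print(n,"shift px",l[0]-8,l[1]-8,round(m,3))
```

```text
pad 0.0912 0.0006
dish 0.0914 0.0779
marked 0.1457 0.0001
spare shift px 0 0 0.998
rack shift px 0 0 0.995
bottle shift px 0 0 1.0
plain shift px 0 0 0.999
brown shift px -1 0 0.967
```

Run:
```python
from h import *
st(); ticket.job_done()
```

```text
18.77 s,x,tipz [-0.3128 -0.4021  0.2487] F [-0.63 -0.61  1.04]
the job is handed in; nothing more can be done
```

The carriage now rests against the marked stop, with the pad released and the hand well clear. I handed the job in at 18.8 s; no verdict was reported.

**What I did:** I pressed the pad about 5 mm with the closed fingertips (about 6 N) and slid the carriage along at 1–2 N. At the stop, the finger slid on over the pad until it met the lip, and the push force reached about 13 N. I then eased the push to about 9 N, lifted straight up so the pad could rise, and moved away.

**Last checks:**
- **Position:** in the final top image the pad centre is 54.5 mm from the marked stop, against a nominal 55 mm, so they agree within measurement error.
- **Dish:** it still sits in its holder.
- **Bystanders:** the spare dish, rack and bottle show no shift in the top image. The brown look-alike, which I did not touch, gave a 1 px mismatch. I took that as a change in lighting.
- **Reading I can't fully explain:** with the fingertip lifted to 50 mm, above the pad's rest height of 46 mm, the wrist still read about 5.5 N upward. I did not trace the cause. It fell to about zero once the hand was clear.
- **Brake:** I did not test it directly. I am relying on the pad looking fully up in the side image.

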